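# Press a spice jar's stopper home with a ratchet clamp

### The arm

A 6-joint arm with a two-finger parallel gripper is mounted at the origin on a cart in front of the work surface, level with it; the furniture and walls round the work are solid. World frame = base frame: x ahead of the robot, y to its left, z up, the work surface at z = 0. Lengths are in m, angles in rad, forces in N, time in s.
With the tool pointing down it reaches from about 0.275 to 0.875 m from the base axis. Payload 12.5 kg.
Tool frame: the origin (TCP) lies midway between the tips of the shut fingers; the grasp point (between the pads) lies 19 mm behind it; z points along the fingers, y is the line along which they close (so a half turn about z gives the same grasp; the last joint's range is limited). The gripper opens to 85 mm and grips with 20 to 120 N. Pads are 22 mm wide; open, the fingers measure 114 mm over their backs; the gripper's body (76 mm by 85 mm) begins 54 mm behind the grasp point. The pads swing forward as they close: fully open they stand 13 mm farther back than shut.
Start: joints at [1.112, 0.351, 1.652, -0, 1.139, -0.085], TCP at [0.201, 0.512, 0.231] pointing down, gripper open.
Joint ranges: [-2.75, 2.75], [-0.79, 2.1], [0.01, 2.65], [-1.57, 4.71], [0.07, 3.14], [-2.87, 2.87]. Speed limits (rad/s): [2.22, 2.22, 2.79, 3.14, 3.14, 3.14].

### API

Orientations are given as a rotation vector (axis times angle).
In Python, from station import arm gives the robot as it stands.
- The arm moves only by the tool servo_tool, never from a script. Its argument "deltas" is a list of rows, each an object of numbers: "dx", "dy", "dz": the shift along the tool's x, y, z in mm; "turn": the turn about the tool's z in rad; "grip": the gripper command: -1 is fully open, 1 is shut, values between are in proportion. A call has exactly 5 rows; each row is the pose to reach, as a shift and turn from the pose commanded when the call began, along the tool's axes at that moment; what a row does not reach only later rows make up. A row lasts 1/8 s, in which the tool goes at most 62.5 mm and 10.7 degrees, less where a joint would pass 70% of its speed; a pose out of reach is approached as far as the arm can. A call with a gripper value outside its range is refused whole. The fingers move at their own pace and stop on an object; "newtons" is the grip in N (left out, the last holds). Time passes only in rows, so rows that repeat a pose let the fingers close, or fill a call up. It gives the time, the measured TCP pose, the force, the opening and the grip force at its end, in the units of the state.
- arm.read_state(): the state, without advancing time (a new reading comes with each control period).
- arm.camera(name): name is "scene" or "top"; returns a dict with "image" (384x512x3 uint8, red, green, blue), "fov_y" (degrees; the focal length in pixels is half the picture's height over the tangent of half this angle, whatever the lens; pixels are square), "cx", "cy" (the principal point, pixels), "R" (3x3) and "t" (3): a world point X has camera coordinates R X + t. Camera axes: x right, y down, z forward; pixel columns grow to the right and rows downward; lengths in m; the calibration is good to about 2 mm. A picture is of the moment at which its call begins. There is no depth.
- arm.hand_in(): hands the job in; it is judged then, once.
The state is a dict: "time_s": time; "joints": joint angles; "joint_vel": joint speeds; "joint_torque": joint torques, N m; "ee_pos": TCP position; "tcp_rot": TCP orientation; "contact_force": force on the tool from outside, world axes, zero at the start; "moment": the same for the moment, N m; "opening": opening from 0.0 (shut) to 1.0 (fully open); "finger_force": force on a finger pad.
Only numpy, scipy, OpenCV 4.12 (cv2) and the standard library are available. Lean on these libraries where they do the work, as an engineer would, in place of code of your own. Each camera call takes 0.05 s, during which the arm holds its last target. There are 200 camera calls.

### The job

Squeeze the handles of the clamp on the worktop together gently until its catch holds on the last tooth, which pushes the jar's stopper home, and let go so that the catch holds by itself. Then press the thumb pad down only just far enough to free the teeth (never more than 6 mm, which would overbend it) and let the handle swing fully open; never load a handle with more than 25 N. Last, lift the jar out and lay it, the same side down, flat on the chopping board without dropping it, leaving the lemon and the other things where they are.

Things in the scene. Friction and masses are not known exactly. Their poses are not given: they have to be found in the camera images.
- press: Steel clamp like scissors, lying level on a screwed-down dark wooden base 165 x 120 x 14 mm. Origin on the worktop under the pivot, x from handles to jaws, z up. Steel at z 46..58 mm; handles run from the pivot to x -150, beyond the base (x -60..105) over bare worktop. +y handle swings, -y handle is fixed. Toothed bars between them at x -86..-74, up to z 61; keep off.
- swing (a joint): Closing angle of the swinging handle, rad: 0 fully open (light spring), 0.07 first tooth, 0.12 to 0.13 last tooth, 0.148 end stop. Teeth hold it from opening. Squeezing at the ends takes up to about 18 N, with a sudden give at each tooth; go on to about 0.14 so that it catches. Over 25 N on either handle strains it.
- shank: Fixed half of the clamp, rigid; origin and axes as press. Slim straight handle 7 mm wide, outer side at y -18, inner at y -11, z 46..58 mm, ending at x -150.
- flex: Swinging handle, origin under the pivot, axes those of press when swing is 0. Its end (49..59 mm high pad block, x -150..-100 of press) is 20 mm wide; its outer side is at y +21 of press when on the last tooth (39 mm over both handles), and 15 mm further out at x -117 when open (54 mm).
- thumb_pad (a point): Centre of the flat thumb pad on the swinging handle, 125 mm from the pivot, 59 mm above the worktop; 50 x 16 mm, with a 5 mm high lip along its outer edge, 8 mm from here. Springy downwards: starts at 3 N, 1.3 N per mm more; freed at about 3.5 mm (8 N), overbent beyond 6 mm (11 N). Freed, it opens when pushed outwards (or let slip); let up too soon it catches again.
- spice_jar: White square jar on its side in the clamp's cradle, mouth and cork to -y, 0.15 kg. Body 34 x 48 x 34 mm; origin in the centre of its underside, y axis from mouth to base; body at y -24..24, neck and cork out to y -46. Grasp from above across x at y 0; posts 8 mm above its underside guide its ends (y 15..23, -24..-16). Jaws hold it while the clamp is shut.
- cradle (a point): Where the jar's origin rests in the cradle: press x 75, y 9, z 35 mm.
- stopper (a joint): How far the cork (head 22 mm across, 8 mm long) is pushed into the jar, m: 0 to 0.0015 at the start, home from 0.005, end 0.0075. Moves under about 5 N and stays.
- board: Wooden chopping board, fixed: 290 mm along its y, 175 mm along its x, top 15 mm above the worktop. Origin in the centre of its underside. The lemon lies near its -y end, about 100 mm from the centre; the rest is clear.
- lemon: Lemon, 78 x 55 x 56 mm, on the board; leave alone.
- tin: Round tin, 75 mm wide, 58 mm high, behind the clamp; leave alone.
- cup: Small cup with a handle, 62 x 89 x 52 mm, behind the clamp; leave alone.
- carton: Small carton, 34 x 52 x 32 mm, behind the clamp; leave alone.

How it is judged:
On the way, in this order (a step that is already met when the one before it is completed fails the run):
1. the catch holds the handle on the last tooth by itself, untouched, and the stopper is home (value of joint swing above 0.1 rad and value of joint stopper above 0.005 m and contact force between the fingers and press below 0.2 N), for 0.2 s.
2. the catch is released and the handle stands open by itself, the jar still in its cradle (value of joint swing below 0.03 rad and contact force between the fingers and press below 0.2 N and distance between spice_jar and cradle below 0.02 m), for 0.2 s.
At the end, for the whole second after the job is handed in: The jar lies flat (within 0.1 rad, same side down as at the start) and still on the chopping board, its centre at least 5 mm inside the edge; the stopper is at least 5 mm in; the clamp's handle stands open (under 0.03 rad) (value of joint swing below 0.03 rad and value of joint stopper above 0.005 m and x of spice_jar in the frame of board between -0.08 and 0.08 m and y of spice_jar in the frame of board between -0.14 and 0.14 m and z of spice_jar in the frame of board between 0.01 and 0.02 m and angle between spice_jar's own z axis and vertical below 0.1 rad and linear speed of spice_jar below 0.02 m/s); the robot touches nothing.
It fails at once if the swinging handle is strained (over 25 N) (contact force between the fingers and flex above 25 N).
It fails at once if the fixed handle is strained (over 25 N) (contact force between the fingers and shank above 25 N).
It fails at once if the thumb pad is pressed down more than 6 mm (height (world z) of thumb_pad below 0.053 m).
It fails at once if the jar is dropped (linear speed of spice_jar above 0.6 m/s and contact force between the fingers and spice_jar below 0.1 N).
It fails at once if a bystander is moved by more than 30 mm (distance of any of lemon, tin, cup, carton from where it was at the start of the episode above 0.03 m).
It also fails if it takes over 72 s, if anything falls off the work surface, if the arm or the gripper's body presses on something with over 40 N, if the wrist force passes 120 N, or if a joint passes its speed limit or range.

## Working session

There is one attempt and no reset: what is moved stays moved. The work goes in short steps, Python scripts to look and compute and a tool call to move; the robot and the scene stay as the last step left them, time stands still between calls to the robot, and variables do not carry over. Pictures are saved under pics/ and viewed, at most 10 in all, crops included, and the job is handed in when it is done.

Besides the shell and the picture viewer there is one more tool, called after "Emit:" in YAML: its name, and indented under it one key for each argument. servo_tool: Moves the arm, as the interface text tells. Its arguments: {"type":"object","properties":{"deltas":{"type":"array","items":{"type":"object","properties":{"dx":{"type":"number"},"dy":{"type":"number"},"dz":{"type":"number"},"turn":{"type":"number"},"grip":{"type":"number"}}}},"newtons":{"type":"number"}},"required":["deltas"]}

```bash
mkdir -p pics; ls; cat > h.py <<'E'
import numpy as np,cv2
from station import arm
def cam(n,f=None):
    c=arm.camera(n); c['f']=192/np.tan(np.radians(c['fov_y'])/2)
    if f: cv2.imwrite(f'pics/{f}.png',cv2.cvtColor(c['image'],cv2.COLOR_RGB2BGR))
    return c
def ray(c,u,v,z):
    R=np.array(c['R']);t=np.array(c['t']);o=-R.T@t
    d=R.T@np.array([(u-c['cx'])/c['f'],(v-c['cy'])/c['f'],1]);return o+d*(z-o[2])/d[2]
def proj(c,X):
    p=np.array(c['R'])@np.array(X)+np.array(c['t']);return p[:2]/p[2]*c['f']+[c['cx'],c['cy']]
E
python3 - <<'E'
from h import *
a=cam('top','top0');b=cam('scene','scene0')
for c in(a,b):
    R=np.array(c['R']);print(c['f'],c['cx'],c['cy'],(-R.T@np.array(c['t'])).round(3),R.round(2).tolist(),c['fov_y'])
s=arm.read_state();print({k:np.round(v,3).tolist() for k,v in s.items()})
i=np.hstack([a['image'],b['image']])
cv2.imwrite('pics/t.png',cv2.resize(a['image'][...,::-1],(800,600),interpolation=cv2.INTER_CUBIC))
cv2.imwrite('pics/s.png',cv2.resize(b['image'][...,::-1],(800,600),interpolation=cv2.INTER_CUBIC))
E
```

```text
pics
485.7256976628593 244.44663053099706 186.55247542024568 [ 0.515 -0.155  1.189] [[0.01, -1.0, -0.01], [-0.99, -0.01, -0.13], [0.13, 0.01, -0.99]] 43.13627104495878
374.62835595901544 255.34740359341762 188.85595365173458 [-0.056 -0.521  0.436] [[0.44, -0.9, -0.02], [-0.39, -0.17, -0.9], [0.81, 0.41, -0.43]] 54.27099814098869
{'time_s': 0.1, 'joints': [1.112, 0.351, 1.652, 0.0, 1.139, -0.085], 'joint_vel': [-0.001, -0.002, -0.001, 0.002, -0.0, 0.002], 'joint_torque': [-0.001, -50.684, -29.187, -0.0, 0.003, 0.0], 'ee_pos': [0.201, 0.512, 0.231], 'tcp_rot': [-0.584, -3.087, 0.002], 'contact_force': [0.376, 0.455, -0.139], 'moment': [-0.047, -0.004, 0.008], 'finger_force': 0.0, 'opening': 0.999}
```

View pics/t.png

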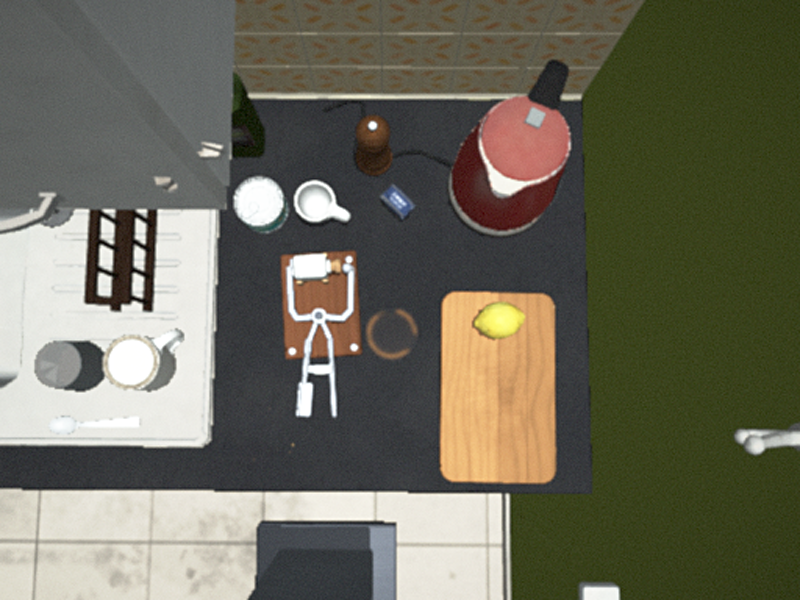

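View pics/s.png

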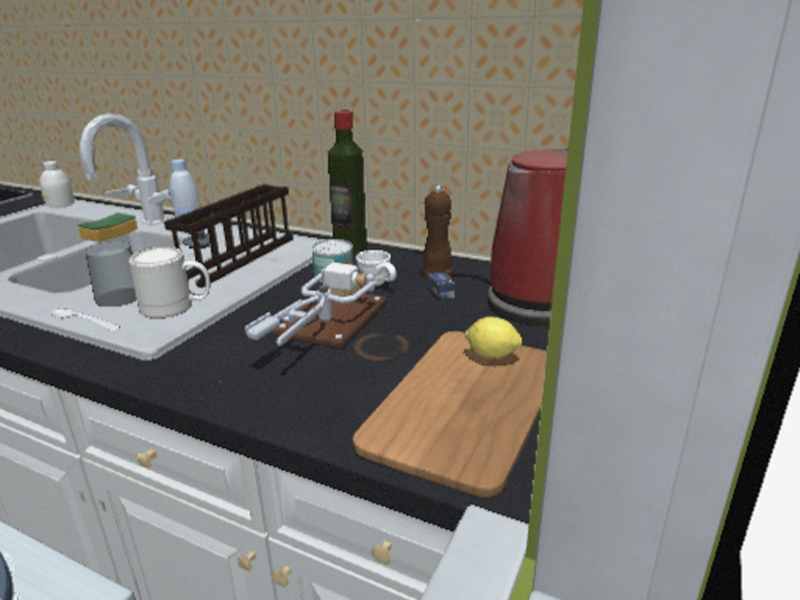

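```bash
python3 - <<'E'
from h import *
c=cam('top');im=c['image']
hsv=cv2.cvtColor(im,cv2.COLOR_RGB2HSV)
x0,y0,x1,y1=170,150,240,280
sub=im[y0:y1,x0:x1]
cv2.imwrite('pics/crop1.png',cv2.resize(sub[...,::-1],None,fx=4.6,fy=4.6,interpolation=cv2.INTER_CUBIC))
H,S,V=[hsv[...,k].astype(int) for k in range(3)]
m=np.zeros(H.shape,np.uint8)
m[y0:y1,x0:x1]=(((H<15)&(S>90)&(V>35)))[y0:y1,x0:x1]
m=cv2.morphologyEx(m,cv2.MORPH_OPEN,np.ones((2,2),np.uint8))
n,l,st,_=cv2.connectedComponentsWithStats(m);print(st[1:].tolist())
pts=np.argwhere(m)[:,::-1].astype(np.float32)
w=np.array([ray(c,u,v,.014)[:2] for u,v in pts]).astype(np.float32)
r=cv2.minAreaRect(w*1000);print('base',r,cv2.boxPoints(r).round(1).tolist())
# steel/white
s=np.zeros_like(m);s[y0:y1,x0:x1]=((S<60)&(V>110))[y0:y1,x0:x1]
for v in range(160,272,4):
    u=np.flatnonzero(s[v]);g=np.split(u,np.flatnonzero(np.diff(u)>1)+1) if len(u) else []
    print(v,[(tuple((ray(c,k[0]-.5,v,.055)[:2]*1000).round(0)),round(float(ray(c,k[-1]+.5,v,.055)[1]*1000),0)) for k in g])
# board
b=((H>8)&(H<22)&(S>80)&(V>120)).astype(np.uint8);b[:,:260]=0;b[:180]=0;b[330:]=0
pts=cv2.findNonZero(b)[:,0].astype(float);w=np.array([ray(c,u,v,.015)[:2] for u,v in pts]).astype(np.float32)
r=cv2.minAreaRect(w*1000);print('board',r,cv2.boxPoints(r).round(0).tolist())
y=((H>22)&(H<35)&(S>140)&(V>120)).astype(np.uint8);p=cv2.findNonZero(y)[:,0].mean(0);print('lemon',ray(c,*p,.043))
E
```

```text
[[210, 161, 20, 12, 105], [180, 164, 20, 67, 465], [189, 175, 34, 27, 694], [210, 178, 23, 51, 478], [237, 206, 3, 4, 10], [200, 211, 10, 19, 146], [237, 219, 2, 2, 4]]
base ((642.3079223632812, -60.7152099609375), (164.31307983398438, 138.6087646484375), 4.225969314575195) [[555.2999877929688, 2.299999952316284], [565.5, -135.89999389648438], [729.2999877929688, -123.80000305175781], [719.0999755859375, 14.5]]
160 []
164 [((np.float64(712.0), np.float64(-10.0)), -60.0), ((np.float64(713.0), np.float64(-88.0)), -98.0)]
168 [((np.float64(702.0), np.float64(-3.0)), -67.0), ((np.float64(703.0), np.float64(-88.0)), -98.0)]
172 [((np.float64(693.0), np.float64(1.0)), -67.0), ((np.float64(693.0), np.float64(-84.0)), -103.0)]
176 [((np.float64(683.0), np.float64(1.0)), -60.0), ((np.float64(684.0), np.float64(-91.0)), -103.0)]
180 [((np.float64(674.0), np.float64(1.0)), -11.0), ((np.float64(674.0), np.float64(-91.0)), -103.0)]
184 [((np.float64(664.0), np.float64(1.0)), -11.0), ((np.float64(665.0), np.float64(-91.0)), -103.0)]
188 [((np.float64(655.0), np.float64(-2.0)), -14.0), ((np.float64
[... 1623 characters left out ...]
, -44.0), ((np.float64(515.0), np.float64(-68.0)), -77.0)]
252 [((np.float64(505.0), np.float64(-19.0)), -42.0), ((np.float64(506.0), np.float64(-68.0)), -77.0)]
256 [((np.float64(496.0), np.float64(-19.0)), -42.0), ((np.float64(497.0), np.float64(-68.0)), -79.0)]
260 [((np.float64(487.0), np.float64(-19.0)), -43.0), ((np.float64(487.0), np.float64(-70.0)), -80.0)]
264 [((np.float64(478.0), np.float64(-17.0)), -40.0), ((np.float64(478.0), np.float64(-70.0)), -80.0)]
268 []
board ((520.050537109375, -297.36395263671875), (292.43109130859375, 228.20553588867188), 0.1261836737394333) [[374.0, -184.0], [374.0, -412.0], [667.0, -411.0], [666.0, -183.0]]
lemon [ 0.61425887 -0.32032452  0.043     ]
```

View pics/crop1.png

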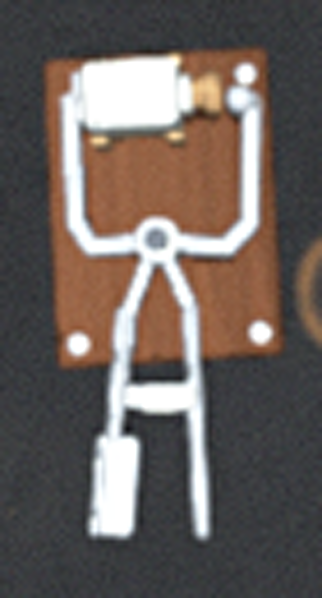

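The crop shows the jar at (130,95), the pivot at (157,240), the swinging block at (115,485) and the fixed handle's end at (202,535). The yaw is about 4°. I'll pin the pose down next.

```bash
python3 - <<'E'
from h import *
c=cam('top');im=c['image'];s=cam('scene')
P=lambda x,y,z:ray(c,170+(x+.5)/4.6-.5,150+(y+.5)/4.6-.5,z)*1000
C=[P(*q,.014) for q in((45,62),(268,48),(282,352),(60,365))]
for q in C:print(q.round(1))
C=np.array(C);d=(C[0]-C[3]+C[1]-C[2])[:2];e=(C[0]-C[1]+C[3]-C[2])[:2]
print('sizes',np.linalg.norm(d)/2,np.linalg.norm(e)/2,'yaw',np.degrees(np.arctan2(d[1],d[0])),np.degrees(np.arctan2(-e[0],e[1])))
# shank centre line from steel mask, z=.058
hsv=cv2.cvtColor(im,cv2.COLOR_RGB2HSV);m=((hsv[...,1]<60)&(hsv[...,2]>110))
L=[]
for v in list(range(224,235))+list(range(239,264)):
    u=np.flatnonzero(m[v,209:225])+209
    if len(u): L.append(ray(c,u.mean(),v,.055)[:2]*1000)
L=np.array(L);k,b=np.polyfit(L[:,0],L[:,1],1);print('shank yaw',np.degrees(np.arctan(k)),'y at 480',k*480+b,'at 560',k*560+b)
g=np.radians(np.degrees(np.arctan2(d[1],d[0])));
yaw=(np.arctan2(d[1],d[0])+np.arctan2(-e[0],e[1])+np.arctan(k))/3
X=np.array([np.cos(yaw),np.sin(yaw)]);Y=np.array([-X[1],X[0]])
o1=C[:,:2].mean(0)-X*22.5;o2=P(157,240,.060)[:2]
print('yaw',np.degrees(yaw),'origin from base',o1,'pivot',o2)
print('shank centre in press y (want -14.5):',[( (np.array([x,k*x+b])-o1)@Y).round(1) for x in(480,560)])
o=o1
W=lambda x,y,z:np.r_[(o+X*x+Y*y)/1000,z/1000]
w=cv2.cvtColor(im,cv2.COLOR_RGB2BGR);w2=cv2.cvtColor(s['image'],cv2.COLOR_RGB2BGR)
for p in[(0,0,58),(-150,-14.5,58),(-60,-60,14),(105,60,14),(-60,60,14),(105,-60,14),(75,9,69),(75-17,9+24,69),(75+17,9+24,69),(75-17,-15,69),(-117,36,59),(-150,-14.5,52)]:
    a=proj(c,W(*p));b2=proj(s,W(*p))
    cv2.circle(w,tuple(np.round(a*8).astype(int)),4,(0,0,255),-1,shift=3);cv2.circle(w2,tuple(np.round(b2*8).astype(int)),4,(0,0,255),-1,shift=3)
A=cv2.resize(w[150:280,160:240],None,fx=4,fy=4,interpolation=cv2.INTER_NEAREST);B=cv2.resize(w2[160:230,150:255],None,fx=4,fy=4,interpolation=cv2.INTER_NEAREST)
B=cv2.copyMakeBorder(B,0,520-B.shape[0],0,0,cv2.BORDER_CONSTANT);cv2.imwrite('pics/chk.png',np.hstack([A,B]))
for p in[(-138,1,0),(-125,11,0),(75,9,0)]:print(p,W(*p).round(4))
E
```

```text
[721.4  15.2  14. ]
[ 729.6 -103.9   14. ]
[ 567.7 -113.    14. ]
[560.1   3.5  14. ]
sizes 161.9537232843846 118.04687497782564 yaw 3.6694436455246815 3.812648415518447
shank yaw 4.2362024327789705 y at 480 -74.91950747422268 at 560 -68.99385161599267
yaw 3.9060981646073665 origin from base [622.25884118 -51.06111459] pivot [621.94659423 -50.55359027]
shank centre in press y (want -14.5): [np.float64(-14.1), np.float64(-13.6)]
(-138, 1, 0) [ 0.4845 -0.0595  0.    ]
(-125, 11, 0) [ 0.4968 -0.0486  0.    ]
(75, 9, 0) [ 0.6965 -0.037   0.    ]
```

View pics/chk.png

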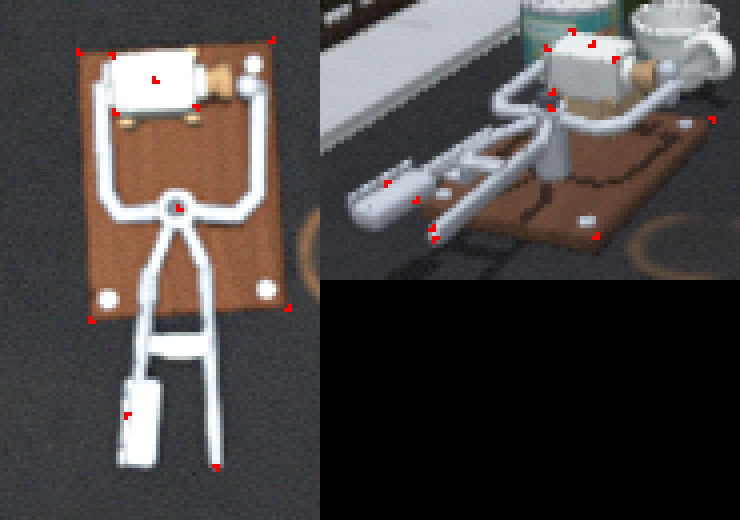

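Emit:
servo_tool:
  deltas:
    - {"dx":-42,"dy":-38,"dz":0,"turn":-0.09,"grip":-1}
    - {"dx":-84,"dy":-76,"dz":0,"turn":-0.18,"grip":-1}
    - {"dx":-126,"dy":-114,"dz":0,"turn":-0.27,"grip":-1}
    - {"dx":-168,"dy":-152,"dz":0,"turn":-0.36,"grip":-1}
    - {"dx":-210,"dy":-190,"dz":0,"turn":-0.442,"grip":-1}
  newtons: 20

```text
time_s: 0.88
ee_pos: [0.3274, 0.2569, 0.2314]
tcp_rot: [-0.112, 3.139, 0.0]
contact_force: [0.5, -0.4, 0.7]
opening: 1.001
finger_force: 0.0
```

```bash
cat > g.py <<'E'
import sys,numpy as np
from station import arm
# usage g.py x y z angle(deg of tool y, world)   mm ; or none
def main():
    s=arm.read_state();p=np.array(s['ee_pos'])*1000;r=np.array(s['tcp_rot'])
    from scipy.spatial.transform import Rotation as Ro
    M=Ro.from_rotvec(r).as_matrix();a=np.degrees(np.arctan2(M[1,1],M[0,1]))
    o=np.array([622,-50.7]);t=np.radians(3.9);X=np.array([np.cos(t),np.sin(t)]);Y=np.array([-X[1],X[0]])
    q=p[:2]-o
    print('t',round(s['time_s'],2),'p',p.round(1),'ang',a.round(2),'press',(q@X).round(1),(q@Y).round(1),'F',np.round(s['contact_force'],2),'open',round(s['opening'],4),'ff',round(s['finger_force'],2),'tilt',np.degrees(np.arccos(-M[2,2])).round(2),'q6',round(s['joints'][5],2))
    A=list(map(float,sys.argv[2:]))
    if len(A)>=3:
        T=np.array(A[:3])
        if sys.argv[1]=='p': T[:2]=o+X*A[0]+Y*A[1]
        d=M.T@(T-p);print('delta',d.round(1),'dist',np.linalg.norm(d).round(0),'turn',np.radians(a-A[3]).round(4) if len(A)>3 else '')
main()
E
python3 g.py p -138 1.5 120 93.9
```

```text
t 0.88 p [327.4 256.9 231.4] ang 94.09 press -273.0 326.9 F [ 0.51 -0.44  0.69] open 1.001 ff 0.0 tilt 0.03 q6 -1.09
delta [-133.8 -325.8  111.4] dist 369.0 turn 0.0034
```

Emit:
servo_tool:
  deltas:
    - {"dx":-22,"dy":-53,"dz":5,"grip":-1}
    - {"dx":-44,"dy":-106,"dz":15,"grip":-1}
    - {"dx":-66,"dy":-159,"dz":25,"grip":-1}
    - {"dx":-88,"dy":-212,"dz":35,"grip":-0.9}
    - {"dx":-110,"dy":-265,"dz":50,"grip":-0.8}

```text
$.deltas[0]: bad value
```

```bash
python3 g.py p -138 1.5 30 93.9
```

```text
t 0.88 p [327.4 256.9 231.4] ang 94.09 press -273.0 326.9 F [ 0.51 -0.44  0.69] open 1.001 ff 0.0 tilt 0.03 q6 -1.09
delta [-133.8 -325.9  201.4] dist 406.0 turn 0.0034
```

Every field is required, so I'll include turn.

Emit:
servo_tool:
  deltas:
    - {"dx":-22,"dy":-53,"dz":5,"turn":0,"grip":-1}
    - {"dx":-44,"dy":-106,"dz":15,"turn":0,"grip":-1}
    - {"dx":-66,"dy":-159,"dz":25,"turn":0,"grip":-1}
    - {"dx":-88,"dy":-212,"dz":35,"turn":0,"grip":-0.9}
    - {"dx":-110,"dy":-265,"dz":50,"turn":0,"grip":-0.8}

```text
time_s: 1.5
ee_pos: [0.4556, -0.0004, 0.1813]
tcp_rot: [-0.107, 3.139, -0.0]
contact_force: [0.5, 0.9, 0.9]
opening: 0.901
finger_force: 0.0
```

```bash
python3 g.py p -138 1.5 30 93.9
```

```text
t 1.5 p [ 4.556e+02 -4.000e-01  1.813e+02] ang 93.89 press -162.6 61.6 F [0.51 0.9  0.85] open 0.9005 ff 0.0 tilt 0.07 q6 -1.74
delta [-24.4 -60.  151.3] dist 165.0 turn -0.0001
```

Emit:
servo_tool:
  deltas:
    - {"dx":-12,"dy":-29,"dz":20,"turn":0,"grip":-1}
    - {"dx":-24,"dy":-58,"dz":40,"turn":0,"grip":-1}
    - {"dx":-24,"dy":-58,"dz":80,"turn":0,"grip":-1}
    - {"dx":-24,"dy":-58,"dz":100,"turn":0,"grip":-1}
    - {"dx":-24,"dy":-58,"dz":100,"turn":0,"grip":-1}

```text
time_s: 2.12
ee_pos: [0.4818, -0.0546, 0.0802]
tcp_rot: [0.107, -3.137, -0.001]
contact_force: [-0.1, 1.0, 0.4]
opening: 1.004
finger_force: 0.0
```

```bash
python3 g.py p -138 1.5 30 93.9; python3 -c "
from h import *
a=cam('top');b=cam('scene')
A=cv2.resize(a['image'][150:300,150:260],None,fx=3.6,fy=3.6)
B=cv2.resize(b['image'][100:250,130:255],None,fx=3.2,fy=3.6)
cv2.imwrite('pics/p1.png',np.hstack([A,B])[...,::-1])"
```

```text
t 2.12 p [481.8 -54.6  80.2] ang 93.9 press -140.1 5.7 F [-0.06  1.02  0.35] open 1.0039 ff 0.0 tilt 0.16 q6 -1.85
delta [-2.3 -4.2 50.2] dist 50.0 turn 0.0
```

View pics/p1.png

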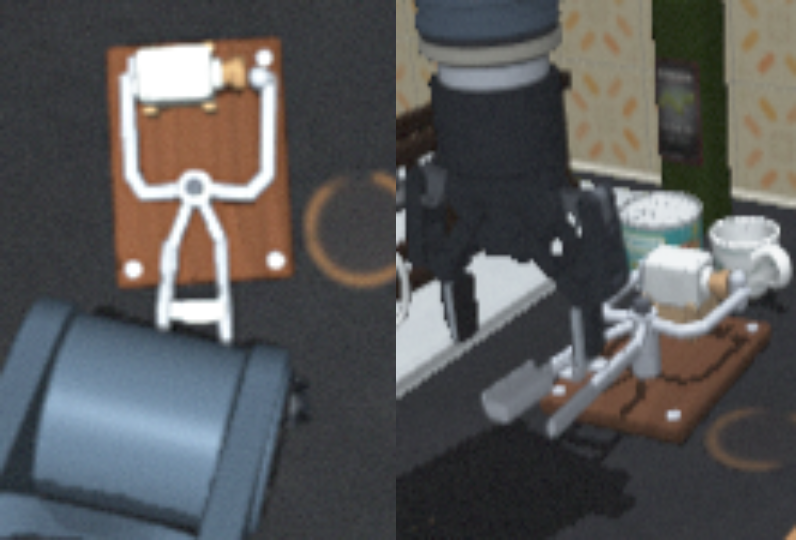

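The picture shows the fingers straddling both handles at about (465,300) and (580,340). Next I descend.

Emit:
servo_tool:
  deltas:
    - {"dx":-1,"dy":-1,"dz":15,"turn":0,"grip":-1}
    - {"dx":-2,"dy":-2,"dz":30,"turn":0,"grip":-1}
    - {"dx":-2,"dy":-2,"dz":45,"turn":0,"grip":-1}
    - {"dx":-2,"dy":-2,"dz":50,"turn":0,"grip":-1}
    - {"dx":-2,"dy":-3,"dz":50,"turn":0,"grip":-0.85}

```text
time_s: 2.85
ee_pos: [0.4847, -0.0575, 0.0309]
tcp_rot: [0.107, -3.139, -0.0]
contact_force: [0.3, -0.7, -0.9]
opening: 0.926
finger_force: 0.0
```

Emit:
servo_tool:
  deltas:
    - {"dx":0,"dy":-1,"dz":0,"turn":0,"grip":-0.8}
    - {"dx":0,"dy":-1,"dz":0,"turn":0,"grip":-0.76}
    - {"dx":0,"dy":-1,"dz":0,"turn":0,"grip":-0.72}
    - {"dx":0,"dy":-1,"dz":0,"turn":0,"grip":-0.68}
    - {"dx":0,"dy":-1,"dz":0,"turn":0,"grip":-0.64}

```text
time_s: 3.48
ee_pos: [0.4849, -0.0584, 0.0313]
tcp_rot: [0.107, -3.14, -0.0]
contact_force: [-0.9, 2.4, 1.0]
opening: 0.824
finger_force: 1.0
```

```bash
python3 g.py p -138 1.5 30 93.9
```

```text
t 3.48 p [484.9 -58.4  31.3] ang 93.91 press -137.4 1.6 F [-0.87  2.36  1.01] open 0.8235 ff 1.02 tilt 0.01 q6 -1.85
delta [ 0.6 -0.1  1.3] dist 1.0 turn 0.0002
```

Emit:
servo_tool:
  deltas:
    - {"dx":0,"dy":-0.5,"dz":0,"turn":0,"grip":-0.6}
    - {"dx":0,"dy":-1,"dz":0,"turn":0,"grip":-0.57}
    - {"dx":0,"dy":-1.5,"dz":0,"turn":0,"grip":-0.54}
    - {"dx":0,"dy":-1.5,"dz":0,"turn":0,"grip":-0.51}
    - {"dx":0,"dy":-1.5,"dz":0,"turn":0,"grip":-0.48}

```text
time_s: 4.1
ee_pos: [0.4853, -0.0602, 0.0314]
tcp_rot: [-0.107, 3.139, -0.0]
contact_force: [1.2, 1.3, 0.5]
opening: 0.74
finger_force: 0.8
```

```bash
python3 g.py
```

```text
t 4.1 p [485.3 -60.2  31.4] ang 93.9 press -137.0 -0.1 F [1.19 1.32 0.47] open 0.7401 ff 0.81 tilt 0.04 q6 -1.86
```

Emit:
servo_tool:
  deltas:
    - {"dx":0,"dy":0,"dz":0,"turn":0,"grip":-0.45}
    - {"dx":0,"dy":0,"dz":0,"turn":0,"grip":-0.42}
    - {"dx":0,"dy":0,"dz":0,"turn":0,"grip":-0.39}
    - {"dx":0,"dy":0,"dz":0,"turn":0,"grip":-0.36}
    - {"dx":0,"dy":0,"dz":0,"turn":0,"grip":-0.33}

```text
time_s: 4.72
ee_pos: [0.4848, -0.0599, 0.0312]
tcp_rot: [0.107, -3.139, -0.0]
contact_force: [-0.5, 4.6, 2.2]
opening: 0.665
finger_force: 2.5
```

Emit:
servo_tool:
  deltas:
    - {"dx":0,"dy":0,"dz":0,"turn":0,"grip":-0.31}
    - {"dx":0,"dy":0,"dz":0,"turn":0,"grip":-0.29}
    - {"dx":0,"dy":0,"dz":0,"turn":0,"grip":-0.27}
    - {"dx":0,"dy":0,"dz":0,"turn":0,"grip":-0.25}
    - {"dx":0,"dy":0,"dz":0,"turn":0,"grip":-0.23}

```text
time_s: 5.35
ee_pos: [0.4845, -0.0598, 0.0311]
tcp_rot: [0.107, -3.139, -0.001]
contact_force: [-0.9, 5.4, 2.2]
opening: 0.62
finger_force: 2.9
```

```bash
python3 g.py
```

```text
t 5.35 p [484.5 -59.8  31.1] ang 93.91 press -137.8 0.2 F [-0.91  5.36  2.22] open 0.62 ff 2.86 tilt 0.07 q6 -1.86
```

Emit:
servo_tool:
  deltas:
    - {"dx":0,"dy":0,"dz":0,"turn":0,"grip":-0.21}
    - {"dx":0,"dy":0,"dz":0,"turn":0,"grip":-0.19}
    - {"dx":0,"dy":0,"dz":0,"turn":0,"grip":-0.17}
    - {"dx":0,"dy":0,"dz":0,"turn":0,"grip":-0.15}
    - {"dx":0,"dy":0,"dz":0,"turn":0,"grip":-0.13}

```text
time_s: 5.98
ee_pos: [0.4843, -0.0598, 0.0311]
tcp_rot: [0.107, -3.138, -0.001]
contact_force: [-2.0, 5.6, 2.5]
opening: 0.567
finger_force: 3.1
```

Emit:
servo_tool:
  deltas:
    - {"dx":0,"dy":0,"dz":0,"turn":0,"grip":-0.115}
    - {"dx":0,"dy":0,"dz":0,"turn":0,"grip":-0.1}
    - {"dx":0,"dy":0,"dz":0,"turn":0,"grip":-0.085}
    - {"dx":0,"dy":0,"dz":0,"turn":0,"grip":-0.07}
    - {"dx":0,"dy":0,"dz":0,"turn":0,"grip":-0.055}

```text
time_s: 6.6
ee_pos: [0.4848, -0.06, 0.0312]
tcp_rot: [0.107, -3.139, -0.0]
contact_force: [-1.6, 2.5, -0.2]
opening: 0.531
finger_force: 1.6
```

```bash
python3 g.py
```

```text
t 6.6 p [484.8 -60.   31.2] ang 93.91 press -137.5 0.1 F [-1.62  2.51 -0.22] open 0.5309 ff 1.61 tilt 0.03 q6 -1.86
```

Emit:
servo_tool:
  deltas:
    - {"dx":0,"dy":0,"dz":0,"turn":0,"grip":-0.04}
    - {"dx":0,"dy":0,"dz":0,"turn":0,"grip":-0.025}
    - {"dx":0,"dy":0,"dz":0,"turn":0,"grip":-0.01}
    - {"dx":0,"dy":0,"dz":0,"turn":0,"grip":0.005}
    - {"dx":0,"dy":0,"dz":0,"turn":0,"grip":0.02}

```text
time_s: 7.22
ee_pos: [0.4849, -0.0598, 0.0313]
tcp_rot: [0.107, -3.14, -0.0]
contact_force: [-1.7, 5.2, 1.0]
opening: 0.487
finger_force: 2.9
```

Emit:
servo_tool:
  deltas:
    - {"dx":0,"dy":0,"dz":0,"turn":0,"grip":0.03}
    - {"dx":0,"dy":0,"dz":0,"turn":0,"grip":0.04}
    - {"dx":0,"dy":0,"dz":0,"turn":0,"grip":0.05}
    - {"dx":0,"dy":0,"dz":0,"turn":0,"grip":0.06}
    - {"dx":0,"dy":0,"dz":0,"turn":0,"grip":0.07}

```text
time_s: 7.85
ee_pos: [0.4849, -0.0598, 0.0313]
tcp_rot: [0.107, -3.14, -0.0]
contact_force: [-2.1, 6.3, 3.0]
opening: 0.463
finger_force: 3.2
```

```bash
python3 g.py
```

```text
t 7.85 p [484.9 -59.8  31.3] ang 93.92 press -137.4 0.3 F [-2.09  6.28  3.03] open 0.4629 ff 3.23 tilt 0.02 q6 -1.86
```

Emit:
servo_tool:
  deltas:
    - {"dx":0,"dy":0,"dz":0,"turn":0,"grip":0.075}
    - {"dx":0,"dy":0,"dz":0,"turn":0,"grip":0.08}
    - {"dx":0,"dy":0,"dz":0,"turn":0,"grip":0.085}
    - {"dx":0,"dy":0,"dz":0,"turn":0,"grip":0.09}
    - {"dx":0,"dy":0,"dz":0,"turn":0,"grip":0.095}

```text
time_s: 8.48
ee_pos: [0.4849, -0.0597, 0.0314]
tcp_rot: [0.108, -3.14, -0.0]
contact_force: [-2.0, 7.0, 3.2]
opening: 0.457
finger_force: 3.3
```

Emit:
servo_tool:
  deltas:
    - {"dx":0,"dy":0,"dz":0,"turn":0,"grip":0.1}
    - {"dx":0,"dy":0,"dz":0,"turn":0,"grip":0.105}
    - {"dx":0,"dy":0,"dz":0,"turn":0,"grip":0.11}
    - {"dx":0,"dy":0,"dz":0,"turn":0,"grip":0.115}
    - {"dx":0,"dy":0,"dz":0,"turn":0,"grip":0.12}

```text
time_s: 9.1
ee_pos: [0.4849, -0.0598, 0.0314]
tcp_rot: [0.107, -3.14, -0.0]
contact_force: [-2.2, 6.6, 2.7]
opening: 0.444
finger_force: 3.3
```

```bash
python3 g.py
```

```text
t 9.1 p [484.9 -59.8  31.4] ang 93.92 press -137.4 0.3 F [-2.2   6.6   2.72] open 0.4435 ff 3.33 tilt 0.02 q6 -1.86
```

Emit:
servo_tool:
  deltas:
    - {"dx":0,"dy":0,"dz":0,"turn":0,"grip":0.122}
    - {"dx":0,"dy":0,"dz":0,"turn":0,"grip":0.125}
    - {"dx":0,"dy":0,"dz":0,"turn":0,"grip":0.128}
    - {"dx":0,"dy":0,"dz":0,"turn":0,"grip":0.131}
    - {"dx":0,"dy":0,"dz":0,"turn":0,"grip":0.134}

```text
time_s: 9.72
ee_pos: [0.4849, -0.0597, 0.0314]
tcp_rot: [0.107, -3.139, -0.0]
contact_force: [-1.8, 6.9, 2.5]
opening: 0.432
finger_force: 3.4
```

```bash
python3 g.py
```

```text
t 9.72 p [484.9 -59.7  31.4] ang 93.92 press -137.4 0.3 F [-1.76  6.9   2.47] open 0.4324 ff 3.43 tilt 0.02 q6 -1.86
```

Emit:
servo_tool:
  deltas:
    - {"dx":0,"dy":0,"dz":0,"turn":0,"grip":0.137}
    - {"dx":0,"dy":0,"dz":0,"turn":0,"grip":0.14}
    - {"dx":0,"dy":0,"dz":0,"turn":0,"grip":0.143}
    - {"dx":0,"dy":0,"dz":0,"turn":0,"grip":0.146}
    - {"dx":0,"dy":0,"dz":0,"turn":0,"grip":0.149}

```text
time_s: 10.35
ee_pos: [0.4849, -0.06, 0.0314]
tcp_rot: [0.107, -3.14, 0.0]
contact_force: [-2.6, 3.7, 3.6]
opening: 0.43
finger_force: 4.6
```

```bash
python3 g.py;  python3 -c "
from h import *
a=cam('top');b=cam('scene')
A=cv2.resize(a['image'][150:300,150:260],None,fx=3.6,fy=3.6,interpolation=cv2.INTER_CUBIC)
B=cv2.resize(b['image'][140:230,140:250],None,fx=3.6,fy=6,interpolation=cv2.INTER_CUBIC)
cv2.imwrite('pics/p2.png',np.hstack([A,B])[...,::-1])"
```

```text
t 10.35 p [484.9 -60.   31.4] ang 93.92 press -137.4 0.0 F [-2.64  3.65  3.57] open 0.4296 ff 4.64 tilt 0.01 q6 -1.86
```

View pics/p2.png

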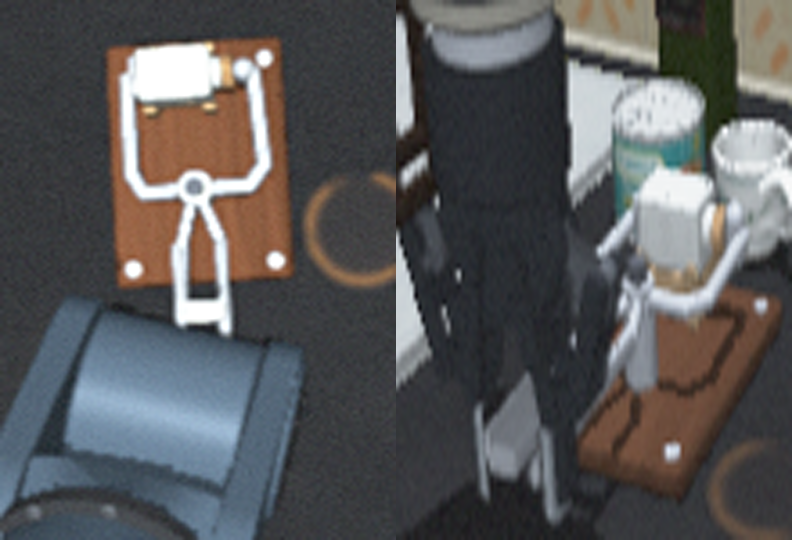

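Emit:
servo_tool:
  deltas:
    - {"dx":0,"dy":0,"dz":0,"turn":0,"grip":0.153}
    - {"dx":0,"dy":0,"dz":0,"turn":0,"grip":0.157}
    - {"dx":0,"dy":0,"dz":0,"turn":0,"grip":0.161}
    - {"dx":0,"dy":0,"dz":0,"turn":0,"grip":0.165}
    - {"dx":0,"dy":0,"dz":0,"turn":0,"grip":0.165}

```text
time_s: 11.08
ee_pos: [0.4849, -0.0602, 0.0314]
tcp_rot: [0.108, -3.14, 0.001]
contact_force: [-4.8, 1.6, 6.3]
opening: 0.417
finger_force: 9.2
```

```bash
python3 g.py
```

```text
t 11.07 p [484.9 -60.2  31.4] ang 93.92 press -137.4 -0.2 F [-4.81  1.58  6.31] open 0.4175 ff 9.16 tilt 0.02 q6 -1.86
```

Emit:
servo_tool:
  deltas:
    - {"dx":0,"dy":0,"dz":0,"turn":0,"grip":0.168}
    - {"dx":0,"dy":0,"dz":0,"turn":0,"grip":0.171}
    - {"dx":0,"dy":0,"dz":0,"turn":0,"grip":0.174}
    - {"dx":0,"dy":0,"dz":0,"turn":0,"grip":0.177}
    - {"dx":0,"dy":0,"dz":0,"turn":0,"grip":0.18}

```text
time_s: 11.7
ee_pos: [0.4849, -0.0604, 0.0315]
tcp_rot: [0.108, -3.14, 0.001]
contact_force: [-5.1, -0.2, 7.1]
opening: 0.413
finger_force: 14.8
```

```bash
python3 g.py; python3 -c "
from h import *
a=cam('top')
hsv=cv2.cvtColor(a['image'],cv2.COLOR_RGB2HSV);m=((hsv[...,1]<60)&(hsv[...,2]>110))
for v in range(212,240,2):
    u=np.flatnonzero(m[v,190:225])+190;g=np.split(u,np.flatnonzero(np.diff(u)>1)+1)
    print(v,[(ray(a,k.mean(),v,.055)[:2]*1000).round(1).tolist() for k in g if len(k)])"
```

```text
t 11.7 p [484.9 -60.4  31.5] ang 93.95 press -137.4 -0.4 F [-5.07 -0.16  7.1 ] open 0.4128 ff 14.82 tilt 0.04 q6 -1.86
212 [[598.4, -45.3], [598.5, -62.8]]
214 [[593.7, -44.2], [593.8, -65.2]]
216 [[589.0, -43.1], [589.1, -66.5]]
218 [[584.3, -40.8], [584.5, -66.5]]
220 [[579.6, -40.9], [579.8, -67.8], [580.0, -98.1]]
222 [[575.0, -41.0], [575.1, -67.9], [575.3, -98.2]]
224 [[570.3, -42.2], [570.5, -69.1]]
226 [[565.7, -42.3], [565.8, -69.2]]
228 [[561.0, -42.4], [561.2, -69.2]]
230 [[556.4, -42.5], [556.5, -69.3]]
232 [[551.7, -42.6], [551.9, -69.4]]
234 [[547.2, -55.5]]
236 [[542.6, -56.7]]
238 [[537.9, -57.9]]
```

The swing is about 0.15, at or near the end stop, so it is past the last tooth. Now I let go.

Emit:
servo_tool:
  deltas:
    - {"dx":0,"dy":0,"dz":0,"turn":0,"grip":0.16}
    - {"dx":0,"dy":0,"dz":0,"turn":0,"grip":0.12}
    - {"dx":0,"dy":0,"dz":0,"turn":0,"grip":0.06}
    - {"dx":0,"dy":0,"dz":0,"turn":0,"grip":0.0}
    - {"dx":0,"dy":0,"dz":0,"turn":0,"grip":-0.06}

```text
time_s: 12.38
ee_pos: [0.4853, -0.0602, 0.0314]
tcp_rot: [-0.107, 3.139, -0.001]
contact_force: [-0.4, -0.3, -1.0]
opening: 0.53
finger_force: 0.0
```

```bash
python3 g.py
```

```text
t 12.38 p [485.3 -60.2  31.4] ang 93.91 press -137.0 -0.2 F [-0.44 -0.26 -1.03] open 0.5296 ff 0.05 tilt 0.04 q6 -1.86
```

Emit:
servo_tool:
  deltas:
    - {"dx":0,"dy":0,"dz":0,"turn":0,"grip":-0.12}
    - {"dx":0,"dy":0,"dz":0,"turn":0,"grip":-0.18}
    - {"dx":0,"dy":0,"dz":0,"turn":0,"grip":-0.24}
    - {"dx":0,"dy":0,"dz":0,"turn":0,"grip":-0.24}
    - {"dx":0,"dy":0,"dz":0,"turn":0,"grip":-0.24}

```text
time_s: 13.0
ee_pos: [0.485, -0.06, 0.0313]
tcp_rot: [-0.107, 3.14, 0.0]
contact_force: [-0.2, -0.2, 0.8]
opening: 0.619
finger_force: 0.0
```

```bash
cat > sw.py <<'E'
from h import *
a=cam('top')
hsv=cv2.cvtColor(a['image'],cv2.COLOR_RGB2HSV);m=((hsv[...,1]<60)&(hsv[...,2]>110))
for v in range(220,270,3):
    u=np.flatnonzero(m[v,185:225])+185;g=np.split(u,np.flatnonzero(np.diff(u)>1)+1)
    print(v,[(ray(a,k.mean(),v,.055)[:2]*1000).round(1).tolist()+[len(k)] for k in g if len(k)])
E
python3 g.py; python3 sw.py
```

```text
t 13.0 p [485.  -60.   31.3] ang 93.91 press -137.3 0.0 F [-0.21 -0.17  0.75] open 0.6194 ff 0.0 tilt 0.0 q6 -1.86
220 [[579.6, -39.7, 5], [579.8, -67.8, 5]]
223 [[572.5, -10.7, 4], [572.6, -39.9, 5], [572.8, -69.1, 4], [573.0, -98.2, 1]]
226 [[565.5, -10.8, 4], [565.7, -40.0, 5], [565.8, -69.2, 4]]
229 [[558.7, -39.0, 4], [558.9, -69.3, 4]]
232 [[551.7, -40.2, 5], [551.9, -69.4, 4]]
235 [[544.9, -54.3, 17]]
238 [[537.9, -55.6, 18]]
241 [[531.1, -72.0, 4]]
244 []
247 []
250 []
253 []
256 []
259 []
262 []
265 []
268 []
```

Emit:
servo_tool:
  deltas:
    - {"dx":0,"dy":0,"dz":-20,"turn":0,"grip":-0.24}
    - {"dx":0,"dy":0,"dz":-45,"turn":0,"grip":-0.24}
    - {"dx":0,"dy":0,"dz":-75,"turn":0.0,"grip":-0.24}
    - {"dx":-5,"dy":3,"dz":-75,"turn":0.17,"grip":0.5}
    - {"dx":-12,"dy":6,"dz":-75,"turn":0.34,"grip":1}

```text
time_s: 13.68
ee_pos: [0.4967, -0.0532, 0.1067]
tcp_rot: [0.434, 3.111, -0.0]
contact_force: [0.1, -0.4, -0.1]
opening: 0.201
finger_force: 0.0
```

Emit:
servo_tool:
  deltas:
    - {"dx":0,"dy":0,"dz":0,"turn":0.18,"grip":1}
    - {"dx":0,"dy":0,"dz":0,"turn":0.36,"grip":1}
    - {"dx":0,"dy":0,"dz":0,"turn":0.54,"grip":1}
    - {"dx":0,"dy":0,"dz":0,"turn":0.72,"grip":1}
    - {"dx":0,"dy":0,"dz":0,"turn":0.9,"grip":1}

```text
time_s: 14.3
ee_pos: [0.4965, -0.0532, 0.1063]
tcp_rot: [-1.745, -2.612, 0.0]
contact_force: [0.4, 0.5, -0.4]
opening: 0.003
finger_force: 0.0
```

Emit:
servo_tool:
  deltas:
    - {"dx":0,"dy":0,"dz":0,"turn":0.17,"grip":1}
    - {"dx":0,"dy":0,"dz":0,"turn":0.331,"grip":1}
    - {"dx":0,"dy":0,"dz":0,"turn":0.331,"grip":1}
    - {"dx":0,"dy":0,"dz":0,"turn":0.331,"grip":1}
    - {"dx":0,"dy":0,"dz":0,"turn":0.331,"grip":1}

```text
time_s: 14.92
ee_pos: [0.4965, -0.0532, 0.1063]
tcp_rot: [2.142, 2.298, -0.0]
contact_force: [0.1, 0.6, 0.2]
opening: 0.003
finger_force: 0.0
```

```bash
python3 g.py p -125 6.5 64 3.9; python3 sw.py
```

```text
t 14.93 p [496.5 -53.2 106.3] ang 4.01 press -125.3 6.0 F [0.13 0.57 0.25] open 0.0027 ff 0.0 tilt 0.0 q6 -0.27
delta [ 0.5  0.3 42.3] dist 42.0 turn 0.002
220 [[579.6, -39.7, 5], [579.8, -67.8, 5], [580.0, -98.1, 1]]
223 [[572.5, -10.7, 4], [572.6, -39.9, 5], [572.8, -69.1, 4], [573.0, -98.2, 1]]
226 [[565.5, -10.8, 4], [565.7, -38.8, 4], [565.8, -69.2, 4]]
229 [[558.7, -35.5, 9], [558.9, -69.3, 4]]
232 [[551.7, -33.3, 3], [551.9, -69.4, 4]]
235 [[544.9, -63.7, 11]]
238 []
241 []
244 []
247 []
250 []
253 []
256 []
259 []
262 []
265 []
268 []
```

Emit:
servo_tool:
  deltas:
    - {"dx":0.5,"dy":0,"dz":12,"turn":0,"grip":1}
    - {"dx":0.5,"dy":0,"dz":24,"turn":0,"grip":1}
    - {"dx":0.5,"dy":0,"dz":34,"turn":0,"grip":1}
    - {"dx":0.5,"dy":0,"dz":41,"turn":0,"grip":1}
    - {"dx":0.5,"dy":0,"dz":43,"turn":0,"grip":1}

```text
time_s: 15.6
ee_pos: [0.4963, -0.0527, 0.0627]
tcp_rot: [-2.144, -2.295, 0.001]
contact_force: [0.1, -0.8, 0.1]
opening: -0.0
finger_force: 0.0
```

```bash
python3 g.py;  python3 -c "
from h import *
b=cam('scene');a=cam('top')
A=cv2.resize(a['image'][190:280,170:240],None,fx=5,fy=5,interpolation=cv2.INTER_CUBIC)
B=cv2.resize(b['image'][170:245,140:225],None,fx=5,fy=6,interpolation=cv2.INTER_CUBIC)
cv2.imwrite('pics/p3.png',np.hstack([A,B])[...,::-1])"
```

```text
t 15.6 p [496.3 -52.7  62.7] ang 3.89 press -125.5 6.6 F [ 0.08 -0.75  0.11] open -0.0005 ff 0.0 tilt 0.05 q6 -0.27
```

View pics/p3.png

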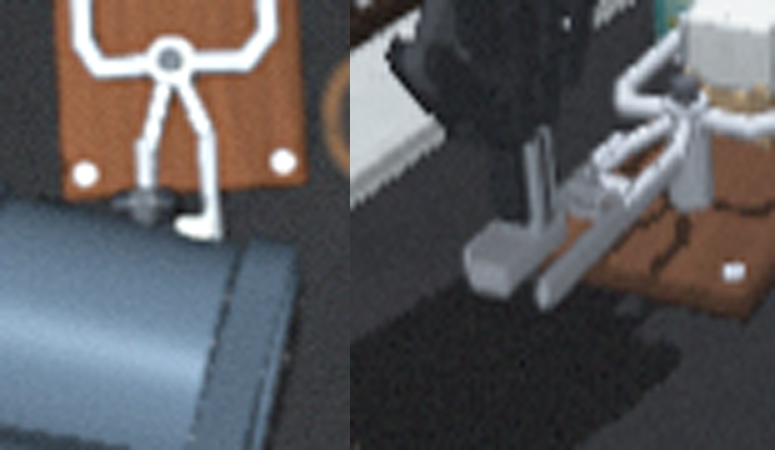

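The scene view shows the shut fingertips at (540,225) just above the pad block, clear of the fixed handle. Next I press slowly.

Emit:
servo_tool:
  deltas:
    - {"dx":0,"dy":0,"dz":1,"turn":0,"grip":1}
    - {"dx":0,"dy":0,"dz":2,"turn":0,"grip":1}
    - {"dx":0,"dy":0,"dz":3,"turn":0,"grip":1}
    - {"dx":0,"dy":0,"dz":4,"turn":0,"grip":1}
    - {"dx":0,"dy":0,"dz":5,"turn":0,"grip":1}

```text
time_s: 16.32
ee_pos: [0.4964, -0.0527, 0.0584]
tcp_rot: [-2.144, -2.295, 0.0]
contact_force: [-3.0, 0.9, 7.0]
opening: 0.003
finger_force: 3.1
```

```bash
python3 g.py
```

```text
t 16.32 p [496.4 -52.7  58.4] ang 3.9 press -125.5 6.6 F [-3.01  0.86  7.  ] open 0.0035 ff 3.15 tilt 0.03 q6 -0.27
```

Emit:
servo_tool:
  deltas:
    - {"dx":0,"dy":0,"dz":0.5,"turn":0,"grip":1}
    - {"dx":0,"dy":0,"dz":0.5,"turn":0,"grip":1}
    - {"dx":0,"dy":0,"dz":0.5,"turn":0,"grip":1}
    - {"dx":0,"dy":0,"dz":0.5,"turn":0,"grip":1}
    - {"dx":0,"dy":0,"dz":0.5,"turn":0,"grip":1}

```text
time_s: 16.95
ee_pos: [0.4963, -0.0526, 0.0579]
tcp_rot: [-2.144, -2.295, 0.0]
contact_force: [-2.7, 1.4, 5.2]
opening: 0.001
finger_force: 2.6
```

```bash
python3 g.py
```

```text
t 16.95 p [496.3 -52.6  57.9] ang 3.89 press -125.5 6.6 F [-2.69  1.37  5.22] open 0.0011 ff 2.57 tilt 0.03 q6 -0.27
```

Emit:
servo_tool:
  deltas:
    - {"dx":0,"dy":0,"dz":0.6,"turn":0,"grip":1}
    - {"dx":0,"dy":0,"dz":1.2,"turn":0,"grip":1}
    - {"dx":0,"dy":0,"dz":1.8,"turn":0,"grip":1}
    - {"dx":0,"dy":0,"dz":2.4,"turn":0,"grip":1}
    - {"dx":0,"dy":0,"dz":2.4,"turn":0,"grip":1}

```text
time_s: 17.58
ee_pos: [0.4962, -0.0525, 0.0556]
tcp_rot: [-2.144, -2.295, 0.0]
contact_force: [-4.8, 2.1, 8.3]
opening: 0.001
finger_force: 4.4
```

```bash
python3 g.py
```

```text
t 17.57 p [496.2 -52.5  55.6] ang 3.9 press -125.6 6.8 F [-4.79  2.09  8.35] open 0.0005 ff 4.43 tilt 0.05 q6 -0.27
```

Emit:
servo_tool:
  deltas:
    - {"dx":0,"dy":0,"dz":0.4,"turn":0,"grip":1}
    - {"dx":0,"dy":0,"dz":0.8,"turn":0,"grip":1}
    - {"dx":0.6,"dy":0,"dz":0.8,"turn":0,"grip":1}
    - {"dx":1.2,"dy":0,"dz":0.8,"turn":0,"grip":1}
    - {"dx":2,"dy":0,"dz":0.8,"turn":0,"grip":1}

```text
time_s: 18.2
ee_pos: [0.4963, -0.0505, 0.055]
tcp_rot: [-2.144, -2.295, -0.0]
contact_force: [-2.8, 3.0, 10.4]
opening: -0.001
finger_force: 4.8
```

```bash
python3 g.py
```

```text
t 18.2 p [496.3 -50.5  55. ] ang 3.89 press -125.4 8.7 F [-2.78  3.01 10.38] open -0.0005 ff 4.78 tilt 0.02 q6 -0.26
```

Emit:
servo_tool:
  deltas:
    - {"dx":1,"dy":0,"dz":0,"turn":0,"grip":1}
    - {"dx":2,"dy":0,"dz":0,"turn":0,"grip":1}
    - {"dx":3,"dy":0,"dz":0,"turn":0,"grip":1}
    - {"dx":4,"dy":0,"dz":0,"turn":0,"grip":1}
    - {"dx":5,"dy":0,"dz":0,"turn":0,"grip":1}

```text
time_s: 18.82
ee_pos: [0.4967, -0.0457, 0.0552]
tcp_rot: [2.144, 2.295, 0.002]
contact_force: [-0.5, 1.4, 8.5]
opening: 0.001
finger_force: 3.9
```

```bash
python3 g.py
```

```text
t 18.82 p [496.7 -45.7  55.2] ang 3.89 press -124.6 13.5 F [-0.47  1.45  8.5 ] open 0.0005 ff 3.87 tilt 0.1 q6 -0.25
```

Emit:
servo_tool:
  deltas:
    - {"dx":1.5,"dy":0,"dz":0.1,"turn":0,"grip":1}
    - {"dx":3,"dy":0,"dz":0.1,"turn":0,"grip":1}
    - {"dx":4.5,"dy":0,"dz":0.1,"turn":0,"grip":1}
    - {"dx":6,"dy":0,"dz":0.1,"turn":0,"grip":1}
    - {"dx":7.5,"dy":0,"dz":0.1,"turn":0,"grip":1}

```text
time_s: 19.45
ee_pos: [0.4965, -0.0387, 0.0552]
tcp_rot: [2.143, 2.294, 0.002]
contact_force: [-0.3, -2.7, 7.9]
opening: 0.002
finger_force: 3.8
```

```bash
python3 g.py
```

```text
t 19.45 p [496.5 -38.7  55.2] ang 3.9 press -124.4 20.5 F [-0.25 -2.72  7.92] open 0.0016 ff 3.78 tilt 0.15 q6 -0.24
```

Emit:
servo_tool:
  deltas:
    - {"dx":0.7,"dy":0,"dz":0,"turn":0,"grip":1}
    - {"dx":1.4,"dy":0,"dz":0,"turn":0,"grip":1}
    - {"dx":2.1,"dy":0,"dz":0,"turn":0,"grip":1}
    - {"dx":2.8,"dy":0,"dz":0,"turn":0,"grip":1}
    - {"dx":2.8,"dy":0,"dz":0,"turn":0,"grip":1}

```text
time_s: 20.08
ee_pos: [0.4964, -0.0362, 0.0552]
tcp_rot: [2.143, 2.294, 0.001]
contact_force: [0.7, -5.7, 8.3]
opening: -0.001
finger_force: 5.0
```

```bash
python3 g.py; python3 sw.py|head -7
```

```text
t 20.07 p [496.4 -36.2  55.2] ang 3.91 press -124.3 23.0 F [ 0.67 -5.71  8.27] open -0.0011 ff 4.96 tilt 0.16 q6 -0.23
220 [[579.6, -35.1, 5], [579.8, -67.8, 5]]
223 [[572.5, -10.7, 4], [572.6, -34.0, 6], [572.8, -69.1, 4], [573.0, -98.2, 1]]
226 [[565.5, -10.8, 4], [565.6, -33.0, 5], [565.8, -69.2, 4]]
229 [[558.6, -21.5, 5], [558.9, -69.3, 4]]
232 [[551.6, -20.4, 4], [551.9, -69.4, 4]]
235 [[544.9, -55.5, 16]]
238 [[537.9, -59.1, 5]]
```

The handle is back at its original open position. Now I lift off.

Emit:
servo_tool:
  deltas:
    - {"dx":-0.5,"dy":0,"dz":-2,"turn":0,"grip":1}
    - {"dx":-0.5,"dy":0,"dz":-6,"turn":0,"grip":1}
    - {"dx":-0.5,"dy":0,"dz":-20,"turn":0,"grip":1}
    - {"dx":-0.5,"dy":0,"dz":-50,"turn":0,"grip":0.5}
    - {"dx":-0.5,"dy":0,"dz":-80,"turn":0,"grip":0}

```text
time_s: 20.75
ee_pos: [0.4949, -0.0356, 0.1358]
tcp_rot: [-2.144, -2.295, 0.001]
contact_force: [0.5, 0.7, 0.3]
opening: 0.417
finger_force: 0.0
```

```bash
python3 g.py p 75 9 120 3.9; python3 sw.py|head -7
```

```text
t 20.75 p [494.9 -35.6 135.8] ang 3.9 press -125.8 23.7 F [0.48 0.7  0.3 ] open 0.4169 ff 0.0 tilt 0.06 q6 -0.23
delta [-14.7 200.8  15.6] dist 202.0 turn 0.0001
220 [[579.6, -35.1, 5], [579.8, -67.8, 5], [580.0, -98.1, 1]]
223 [[572.5, -10.7, 4], [572.6, -34.0, 6], [572.8, -69.1, 4], [573.0, -98.2, 1]]
226 [[565.5, -10.8, 4], [565.6, -33.0, 5], [565.8, -69.2, 4]]
229 [[558.5, -9.8, 3], [558.6, -33.1, 3], [558.9, -69.3, 4]]
232 [[551.5, -10.0, 3], [551.6, -20.4, 4], [551.7, -33.3, 3], [551.9, -69.4, 4]]
235 [[544.9, -54.3, 19]]
238 [[537.9, -54.5, 1]]
```

```bash
python3 -c "
from h import *
a=cam('top');im=a['image']
cv2.imwrite('pics/p4.png',cv2.resize(im[140:240,165:245],None,fx=6,fy=6,interpolation=cv2.INTER_CUBIC)[...,::-1])
hsv=cv2.cvtColor(im,cv2.COLOR_RGB2HSV);m=((hsv[...,1]<60)&(hsv[...,2]>150))
o=np.array([622,-50.7]);t=np.radians(3.9);X=np.array([np.cos(t),np.sin(t)]);Y=np.array([-X[1],X[0]])
for v in range(158,184):
    u=np.flatnonzero(m[v,180:226])+180
    if len(u)==0: continue
    g=[k for k in np.split(u,np.flatnonzero(np.diff(u)>1)+1)]
    k=max(g,key=len);A=ray(a,k[0]-.5,v,.069)[:2]*1000-o;B=ray(a,k[-1]+.5,v,.069)[:2]*1000-o
    print(v,k[0],k[-1],(A@X).round(1),(A@Y).round(1),(B@X).round(1),(B@Y).round(1))
"
```

```text
162 196 206 93.7 13.9 92.1 -11.9
163 188 207 92.5 32.7 89.5 -14.1
164 187 208 90.3 35.2 87.0 -16.3
165 186 209 88.0 37.6 84.5 -18.5
166 185 210 85.8 40.0 82.0 -20.7
167 185 210 83.5 40.2 79.6 -20.6
168 185 211 81.1 40.3 77.1 -22.8
169 185 211 78.7 40.4 74.7 -22.7
170 184 211 76.5 42.8 72.4 -22.5
171 183 211 74.3 45.3 70.0 -22.4
172 183 211 71.9 45.4 67.7 -22.3
173 183 211 69.6 45.5 65.3 -22.2
174 183 208 67.2 45.6 63.4 -15.0
175 183 208 64.8 45.7 61.0 -14.9
176 183 207 62.5 45.8 58.8 -12.5
177 189 202 59.3 31.9 57.2 -0.7
178 183 186 57.8 46.0 57.2 36.7
179 183 186 55.4 46.1 54.8 36.8
180 183 187 53.1 46.2 52.3 34.6
181 183 187 50.7 46.3 50.0 34.7
182 183 187 48.4 46.4 47.6 34.8
183 183 187 46.0 46.6 45.3 34.9
```

View pics/p4.png

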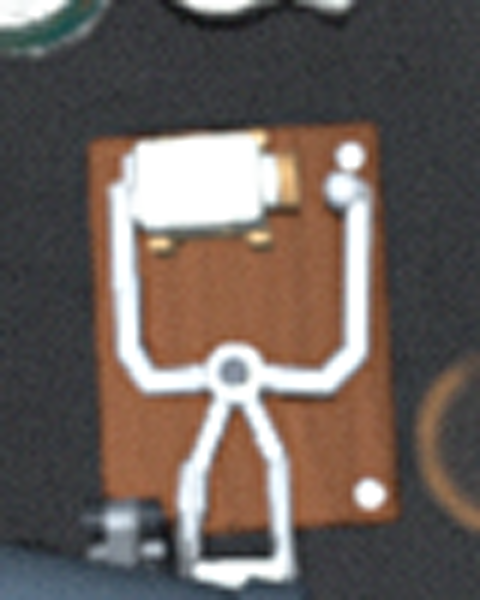

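Emit:
servo_tool:
  deltas:
    - {"dx":-4,"dy":50,"dz":0,"turn":0,"grip":-0.36}
    - {"dx":-8,"dy":100,"dz":0,"turn":0,"grip":-0.36}
    - {"dx":-12,"dy":150,"dz":0,"turn":0,"grip":-0.36}
    - {"dx":-14.7,"dy":200,"dz":5,"turn":0,"grip":-0.36}
    - {"dx":-14.7,"dy":200.5,"dz":10,"turn":0,"grip":-0.36}

```text
time_s: 21.48
ee_pos: [0.6979, -0.0366, 0.1231]
tcp_rot: [-2.144, -2.296, 0.0]
contact_force: [-1.2, -0.1, -1.0]
opening: 0.68
finger_force: 0.0
```

```bash
python3 g.py p 75 9 35 3.9
```

```text
t 21.48 p [697.9 -36.6 123.1] ang 3.92 press 76.7 8.9 F [-1.24 -0.08 -0.99] open 0.6795 ff 0.0 tilt 0.03 q6 -0.19
delta [ 0.1 -1.6 88.1] dist 88.0 turn 0.0004
```

Emit:
servo_tool:
  deltas:
    - {"dx":0,"dy":0,"dz":15,"turn":0,"grip":-0.36}
    - {"dx":0,"dy":0,"dz":30,"turn":0,"grip":-0.36}
    - {"dx":0,"dy":0,"dz":40,"turn":0,"grip":-0.36}
    - {"dx":0,"dy":0,"dz":45,"turn":0,"grip":-0.36}
    - {"dx":0,"dy":0,"dz":45,"turn":0,"grip":-0.36}

```text
time_s: 22.1
ee_pos: [0.6963, -0.037, 0.0794]
tcp_rot: [-2.145, -2.295, 0.0]
contact_force: [-0.8, 0.9, 0.1]
opening: 0.678
finger_force: 0.0
```

```bash
python3 g.py p 75 9 35 3.9
```

```text
t 22.1 p [696.3 -37.   79.4] ang 3.89 press 75.0 8.6 F [-0.83  0.94  0.1 ] open 0.6784 ff 0.0 tilt 0.02 q6 -0.19
delta [ 0.4 -0.  44.4] dist 44.0 turn -0.0001
```

Emit:
servo_tool:
  deltas:
    - {"dx":0.4,"dy":0,"dz":12,"turn":0,"grip":-0.36}
    - {"dx":0.4,"dy":0,"dz":24,"turn":0,"grip":-0.36}
    - {"dx":0.4,"dy":0,"dz":36,"turn":0,"grip":-0.36}
    - {"dx":0.4,"dy":0,"dz":44,"turn":0,"grip":-0.36}
    - {"dx":0.4,"dy":0,"dz":44,"turn":0,"grip":-0.2}

```text
time_s: 22.72
ee_pos: [0.696, -0.0365, 0.0346]
tcp_rot: [-2.144, -2.295, 0.001]
contact_force: [0.4, -0.4, -0.6]
opening: 0.595
finger_force: 0.0
```

Emit:
servo_tool:
  deltas:
    - {"dx":0,"dy":0,"dz":0,"turn":0,"grip":0.0}
    - {"dx":0,"dy":0,"dz":0,"turn":0,"grip":0.1}
    - {"dx":0,"dy":0,"dz":0,"turn":0,"grip":0.2}
    - {"dx":0,"dy":0,"dz":0,"turn":0,"grip":0.3}
    - {"dx":0,"dy":0,"dz":0,"turn":0,"grip":0.5}
  newtons: 25

```text
time_s: 23.35
ee_pos: [0.6963, -0.0366, 0.0359]
tcp_rot: [-2.144, -2.296, 0.0]
contact_force: [-4.1, -0.6, 5.6]
opening: 0.398
finger_force: 26.0
```

```bash
python3 g.py p 75 9 35 3.9
```

```text
t 23.35 p [696.3 -36.6  35.9] ang 3.9 press 75.1 9.0 F [-4.14 -0.56  5.57] open 0.398 ff 26.04 tilt 0.02 q6 -0.19
delta [-0.  -0.1  0.9] dist 1.0 turn 0.0
```

Emit:
servo_tool:
  deltas:
    - {"dx":0,"dy":0,"dz":-6,"turn":0,"grip":1}
    - {"dx":0,"dy":0,"dz":-18,"turn":0,"grip":1}
    - {"dx":0,"dy":0,"dz":-36,"turn":0,"grip":1}
    - {"dx":0,"dy":0,"dz":-58,"turn":0,"grip":1}
    - {"dx":0,"dy":0,"dz":-75,"turn":0,"grip":1}

```text
time_s: 23.98
ee_pos: [0.6969, -0.0367, 0.1129]
tcp_rot: [2.144, 2.295, 0.002]
contact_force: [-0.3, 0.1, -1.1]
opening: 0.397
finger_force: 25.3
```

```bash
python3 g.py w 480 -325 120 3.9; python3 -c "
from h import *
a=cam('top');h=cv2.cvtColor(a['image'],cv2.COLOR_RGB2HSV);H,S,V=[h[...,k].astype(int) for k in range(3)]
b=((H>8)&(H<22)&(S>80)&(V>120)).astype(np.uint8);b[:,:276]=0;b[:180]=0;b[330:]=0
n,l,st,_=cv2.connectedComponentsWithStats(b);i=1+st[1:,4].argmax();p=np.argwhere(l==i)[:,::-1]
w=np.array([ray(a,u,v,.015)[:2]*1000 for u,v in p]).astype(np.float32);print(cv2.minAreaRect(w))"
```

```text
t 23.98 p [696.9 -36.7 112.9] ang 3.9 press 75.7 8.9 F [-0.33  0.12 -1.09] open 0.3974 ff 25.27 tilt 0.11 q6 -0.19
delta [-272.9 -236.    -7.5] dist 361.0 turn -0.0
((520.076416015625, -322.5599060058594), (175.91024780273438, 292.0042724609375), 89.13050842285156)
```

Emit:
servo_tool:
  deltas:
    - {"dx":-22,"dy":-19,"dz":-4,"turn":0,"grip":1}
    - {"dx":-60,"dy":-52,"dz":-8,"turn":0,"grip":1}
    - {"dx":-100,"dy":-86,"dz":-8,"turn":0,"grip":1}
    - {"dx":-138,"dy":-119,"dz":-8,"turn":0,"grip":1}
    - {"dx":-170,"dy":-147,"dz":-8,"turn":0,"grip":1}

```text
time_s: 24.65
ee_pos: [0.5601, -0.2176, 0.1189]
tcp_rot: [2.145, 2.295, 0.0]
contact_force: [1.3, 0.0, -1.8]
opening: 0.393
finger_force: 25.5
```

Emit:
servo_tool:
  deltas:
    - {"dx":-35,"dy":-30,"dz":0,"turn":0,"grip":1}
    - {"dx":-70,"dy":-60,"dz":0,"turn":0,"grip":1}
    - {"dx":-95,"dy":-82,"dz":10,"turn":0,"grip":1}
    - {"dx":-103,"dy":-89,"dz":25,"turn":0,"grip":1}
    - {"dx":-103,"dy":-89,"dz":40,"turn":0,"grip":1}

```text
time_s: 25.28
ee_pos: [0.4794, -0.325, 0.0777]
tcp_rot: [-2.146, -2.295, -0.0]
contact_force: [1.0, 0.6, -2.0]
opening: 0.397
finger_force: 25.6
```

```bash
python3 g.py w 480 -325 16 3.9
```

```text
t 25.27 p [ 479.4 -325.    77.7] ang 3.85 press -160.9 -264.0 F [ 0.99  0.61 -1.99] open 0.3971 ff 25.57 tilt 0.01 q6 -0.74
delta [-0.   0.6 61.7] dist 62.0 turn -0.0009
```

Emit:
servo_tool:
  deltas:
    - {"dx":0,"dy":0,"dz":15,"turn":0,"grip":1}
    - {"dx":0,"dy":0,"dz":30,"turn":0,"grip":1}
    - {"dx":0,"dy":0,"dz":45,"turn":0,"grip":1}
    - {"dx":0,"dy":0,"dz":54,"turn":0,"grip":1}
    - {"dx":0,"dy":0,"dz":58,"turn":0,"grip":1}

```text
time_s: 25.9
ee_pos: [0.4795, -0.3249, 0.0199]
tcp_rot: [-2.144, -2.295, 0.0]
contact_force: [0.5, 0.3, -1.9]
opening: 0.394
finger_force: 25.5
```

Emit:
servo_tool:
  deltas:
    - {"dx":0,"dy":0,"dz":1,"turn":0,"grip":1}
    - {"dx":0,"dy":0,"dz":2,"turn":0,"grip":1}
    - {"dx":0,"dy":0,"dz":3,"turn":0,"grip":1}
    - {"dx":0,"dy":0,"dz":3.5,"turn":0,"grip":1}
    - {"dx":0,"dy":0,"dz":3.5,"turn":0,"grip":1}

```text
time_s: 26.52
ee_pos: [0.4795, -0.325, 0.017]
tcp_rot: [2.145, 2.296, -0.0]
contact_force: [0.5, -0.1, -1.8]
opening: 0.397
finger_force: 25.5
```

```bash
python3 g.py
```

```text
t 26.52 p [ 479.5 -325.    17. ] ang 3.89 press -160.8 -264.0 F [ 0.53 -0.14 -1.79] open 0.3966 ff 25.53 tilt 0.0 q6 -0.74
```

Emit:
servo_tool:
  deltas:
    - {"dx":0,"dy":0,"dz":0.4,"turn":0,"grip":1}
    - {"dx":0,"dy":0,"dz":0.8,"turn":0,"grip":1}
    - {"dx":0,"dy":0,"dz":1.2,"turn":0,"grip":1}
    - {"dx":0,"dy":0,"dz":1.4,"turn":0,"grip":1}
    - {"dx":0,"dy":0,"dz":1.4,"turn":0,"grip":1}

```text
time_s: 27.15
ee_pos: [0.4795, -0.325, 0.0163]
tcp_rot: [2.145, 2.296, -0.0]
contact_force: [-3.5, 2.1, 9.1]
opening: 0.39
finger_force: 26.9
```

```bash
python3 g.py
```

```text
t 27.15 p [ 479.5 -325.    16.3] ang 3.9 press -160.8 -264.0 F [-3.54  2.05  9.13] open 0.3899 ff 26.89 tilt 0.0 q6 -0.74
```

Contact at z 16.3, so the jar is on the board. I'll release gently and rise.

Emit:
servo_tool:
  deltas:
    - {"dx":0,"dy":0,"dz":-0.5,"turn":0,"grip":0.2}
    - {"dx":0,"dy":0,"dz":-0.5,"turn":0,"grip":0.1}
    - {"dx":0,"dy":0,"dz":-0.5,"turn":0,"grip":-0.1}
    - {"dx":0,"dy":0,"dz":-0.5,"turn":0,"grip":-0.3}
    - {"dx":0,"dy":0,"dz":-2,"turn":0,"grip":-0.4}

```text
time_s: 27.78
ee_pos: [0.4794, -0.325, 0.0175]
tcp_rot: [-2.145, -2.296, 0.0]
contact_force: [-0.5, 0.0, 0.0]
opening: 0.704
finger_force: 0.0
```

Emit:
servo_tool:
  deltas:
    - {"dx":0,"dy":0,"dz":-15,"turn":0,"grip":-0.4}
    - {"dx":0,"dy":0,"dz":-40,"turn":0,"grip":-0.4}
    - {"dx":0,"dy":0,"dz":-80,"turn":0,"grip":-0.4}
    - {"dx":10,"dy":-40,"dz":-120,"turn":0,"grip":-0.4}
    - {"dx":30,"dy":-80,"dz":-150,"turn":0,"grip":-0.4}

```text
time_s: 28.4
ee_pos: [0.397, -0.3007, 0.17]
tcp_rot: [2.143, 2.294, -0.0]
contact_force: [-0.4, -1.1, 0.7]
opening: 0.7
finger_force: 0.0
```

Emit:
servo_tool:
  deltas:
    - {"dx":40,"dy":-10,"dz":0,"turn":0,"grip":-0.4}
    - {"dx":80,"dy":-15,"dz":0,"turn":0,"grip":-0.4}
    - {"dx":120,"dy":-15,"dz":0,"turn":0,"grip":-0.4}
    - {"dx":150,"dy":-15,"dz":0,"turn":0,"grip":-0.4}
    - {"dx":150,"dy":-15,"dz":0,"turn":0,"grip":-0.4}

```text
time_s: 29.02
ee_pos: [0.3724, -0.1506, 0.1685]
tcp_rot: [2.142, 2.297, 0.001]
contact_force: [0.1, -0.7, 1.1]
opening: 0.702
finger_force: 0.0
```

```bash
python3 g.py; python3 sw.py | head -6; python3 -c "
from h import *
a=cam('top');b=cam('scene')
A=cv2.resize(a['image'][110:330,140:370],None,fx=1.9,fy=2.2);B=cv2.resize(b['image'][130:330,150:360],None,fx=1.7,fy=2.42)
cv2.imwrite('pics/p5.png',np.hstack([A,B])[...,::-1])"
```

```text
t 29.02 p [ 372.4 -150.6  168.5] ang 4.02 press -255.8 -82.7 F [ 0.11 -0.69  1.11] open 0.7023 ff 0.0 tilt 0.06 q6 -0.57
220 [[579.6, -35.1, 5], [579.8, -67.8, 5]]
223 [[572.5, -10.7, 4], [572.6, -34.0, 6], [572.8, -69.1, 4], [573.0, -98.2, 1]]
226 [[565.5, -10.8, 4], [565.6, -33.0, 5], [565.8, -69.2, 4]]
229 [[558.6, -32.0, 4], [558.9, -69.3, 4]]
232 [[551.7, -32.1, 4], [551.9, -69.4, 4]]
235 [[544.8, -50.9, 22]]
```

View pics/p5.png

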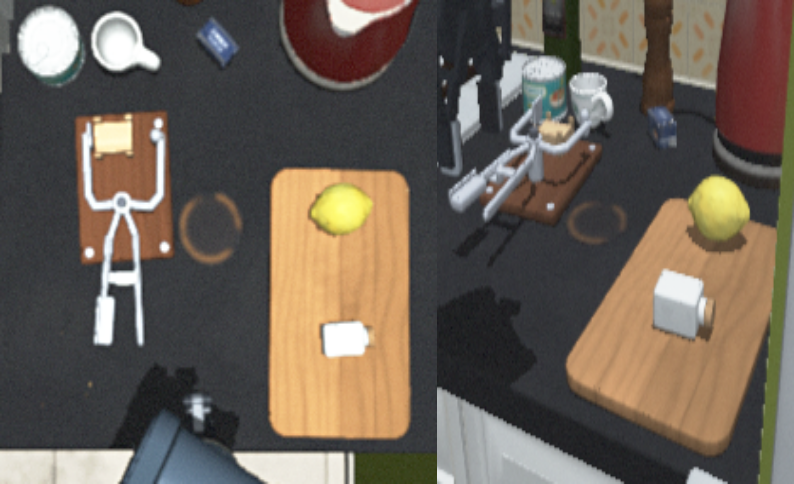

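The jar lies flat on the board (345,338) with the cork in, the clamp is open, and the other things haven't moved.

```bash
python3 -c "
from station import arm
print(arm.hand_in())"
```

```text
the job is handed in; nothing more can be done
None
```

I handed the job in at about 29 s: the clamp caught on its last tooth and was then released fully open, the jar lies flat on the board with its cork in, and the lemon and the other things look unmoved; the hand-in returned no verdict.

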